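# Hold the scale's service lid at the index

### The job

The bench scale calibrates itself with its check weight on the pan while the sprung service lid is held part open. First, with the lid still closed, stand the larger of the two brass weights upright in the middle of the scale's small raised pan and let go of it; then lift the lid by its bar handle until it stands at the same slope as the index arm beside it, the two in line seen from the side, and finish holding it still there with the gripper: it springs shut when let go. Leave the index arm as it is set, and leave the small weight, the tin and the tape roll where they are.

Things in the scene. Friction and masses are not known exactly. Their poses are not given: they have to be found in the camera images.
- scale: grey bench scale, fixed to the table, 170 (x) x 260 (y) x 50 mm high, lid and pan apart. Origin: centre of its underside; x points to its back (away from the robot at yaw 0), y to its left, z up. The pan stands on its right half, the lid covers its left half, the index arm is at its left edge.
- pan (a point): centre of the top face of the scale's round steel pan: a plate 40 mm across and 5 mm thick, its top 75 mm above the table, on a 16 mm stem whose rubber foot sits on the housing top (50 mm above the table). Axes as the scale's. It lies at [-10, -83, 75] mm in the scale's frame.
- hinge (a point): middle of the lid's hinge line, at [60, 45, 54] mm in the scale's frame; the line runs along the scale's y. Axes as the scale's.
- lid (a joint): angle of the grey sprung service lid, 0 closed (flat) to 1.2, growing as its front edge (toward the robot) rises. The lid is a plate 136 mm (x) x 130 mm (y) x 8 mm, hinged at its back. A spring closes it: about 0.4 N m closed and 0.75 N m at 0.75 rad with its weight, so about 5 to 8 N at the handle.
- handle (a point): centre of the lid's handle, a round steel bar 10 mm in diameter and 72 mm long along the scale's y, on two end posts that leave 62 mm clear between them, 25 mm clear over the lid. On the lid it lies 105 mm in front of the hinge line and 34 mm above it when closed (88 mm above the table), and it moves round the hinge line with the lid. Axes: those of the lid (as the scale's when closed).
- index (a joint): angle to which the index arm is set, same hinge line, zero and direction as the lid's angle; between 0.40 and 0.75. It keeps its setting by friction. The lid is at the mark when lid equals this.
- index_tip (a point): tip of the index arm, a dark steel strip 6 mm high and 4 mm thick that runs from the hinge line 154 mm forward, just beside the lid's left edge, in front of a ticked quadrant; this point is 150 mm from the hinge line and 119 mm left of the scale's middle. Axes: those of the arm (x along the strip, as the lid's x when they are in line).
- weight_large: the larger brass check weight, 25 mm diameter, 51 mm tall, 200 g, loose; its origin is the centre of its underside
- weight_large_mid (a point): centre of the larger brass weight, 25 mm above its underside. Body: a cylinder 24 mm in diameter up to 38 mm, then a 16 mm knob up to 51 mm.
- weight_small_mid (a point): centre of the smaller brass weight (20 mm diameter, 41 mm tall, 100 g, loose), 20 mm above its underside. It stays where it is.
- tin: flat round tin, 69 mm in diameter, 27 mm high, loose; origin at the centre of its underside. It stays where it is.
- tape: red tape roll lying flat, 90 mm across, 25 mm high, loose; origin at the centre of its underside. It stays where it is.
Mind the look-alikes: they are no part of the job. What is shaped like the weight_large but black or orange is not meant.

How it is judged (in metres and radians):
On the way:
1. the larger weight stands upright in the middle of the pan, let go, with the lid still closed (horizontal distance between weight_large_mid and pan below 0.01 m and z of weight_large_mid in the frame of pan between 0.02 and 0.03 m and angle between weight_large_mid's own z axis and vertical below 0.12 rad and contact force between the fingers and weight_large below 0.1 N and value of joint lid below 0.12 rad), for 0.3 s.
At the end, for the whole second after the job is handed in: The larger weight stands on the pan, upright (0.12 rad) and centred within 10 mm, not touched by the fingers; the lid's angle is within 0.08 rad of the index arm's, and the fingers hold it there, still, with at least 1 N through the last second (horizontal distance between weight_large_mid and pan below 0.01 m and z of weight_large_mid in the frame of pan between 0.02 and 0.03 m and angle between weight_large_mid's own z axis and vertical below 0.12 rad and contact force between the fingers and weight_large below 0.1 N and angle between the x axis of handle and the x axis of index_tip, either way round below 0.08 rad and value of joint lid above 0.3 rad and velocity of joint lid between -0.15 and 0.15 rad/s and contact force between the fingers and lid above 1 N); the arm keeps its last pose, push and grip.
It fails at once if the index arm is moved from its setting (tip more than 10 mm) (distance of index_tip from where it was at the start of the episode above 0.01 m).
It fails at once if the small weight, the tin or the tape roll is moved more than 30 mm (distance of any of weight_small_mid, tin, tape from where it was at the start of the episode above 0.03 m).
It also fails if it takes over 51 s, if anything falls off the work surface, if the arm or the gripper's body presses on something with over 40 N, if the wrist force passes 120 N, or if a joint passes its speed limit or range.

### The arm

A 6-joint arm with a two-finger parallel gripper is mounted at the origin on a cart in front of the work surface, level with it; the furniture and walls round the work are solid. World frame = base frame: x ahead of the robot, y to its left, z up, the work surface at z = 0. Lengths are in mm, angles in rad, forces in N, time in s.
With the tool pointing down it reaches from about 375 to 925 mm from the base axis. Payload 5.7 kg.
Tool frame: the origin (TCP) lies on the front face of the gripper's body, between the roots of the fingers; the fingertips stand 73 mm ahead of it and the grasp point (between the pads) lies 54 mm ahead of it (tcp_to_grasp is the distance from the TCP to the grasp point, in mm); z points along the fingers, y is the line along which they close (so a half turn about z gives the same grasp; the last joint's range is limited). The gripper opens to 85 mm and grips with 20 to 120 N. Pads are 22 mm wide; open, the fingers measure 114 mm over their backs; the gripper's body (76 mm by 85 mm) begins 54 mm behind the grasp point. The pads swing forward as they close: fully open they stand 13 mm farther back than shut.
Start: joints at [1.227, 0.359, 1.51, -0, 1.272, -0.115], TCP at [136.083, 584.341, 303.867] pointing down, gripper open.
Joint ranges: [-2.97, 2.97], [-1.01, 2.36], [0.21, 2.38], [-0.96, 4.11], [0.2, 2.71], [-2.98, 2.98]. Speed limits (rad/s): [2.39, 2.39, 3.14, 3.14, 3.14, 3.14].

### API

Orientations are given as a unit quaternion [w, x, y, z].
In Python, from plant import observe, read_camera, calibration, finish_job, tcp_to_grasp gives the robot as it stands.
- The arm moves only by the shell command python3 -m crank 'ROWS'. ROWS is JSON, a list of rows, each a list of 3 entries, a list of its own where there are three numbers: the shift along the tool's x, y, z in m, then the turn, a rotation vector about the tool's x, y, z in rad, then the closure, from -1 (fully open) to 1 (shut), so that 0 is half open. In form: [[[dx, dy, dz], [rx, ry, rz], gripper], ...]. A call has 1 to 5 rows; each row is the pose to reach, as a shift and turn from the pose commanded when the call began, along the tool's axes at that moment; what a row does not reach only later rows make up. A row lasts 1/12 s, in which the tool goes at most 41.7 mm and 7.16 degrees, less where a joint would pass 70% of its speed; a pose out of reach is approached as far as the arm can. A call with a gripper value outside its range is refused whole. The fingers move at their own pace and stop on an object; the grip force is fixed at half the most. Time passes only in rows, so rows that repeat a pose let the fingers close. It gives the time, the measured TCP pose, the force, the opening and the grip force at its end, in the units of the state.
- observe(): the state, without advancing time (a new reading comes with each control period).
- read_camera(name): name is "scene" or "top" or "wrist"; returns the picture (420x560x3 uint8, red, green, blue); there is no depth.
- calibration(name): a dict with "camera_matrix" (3x3 intrinsics, pixels), "eye" and "rotation" of the camera in the world. Camera axes: x right, y up, looking along -z (the intrinsics and any distortion apply to the point x, -y, -z); pixel columns grow to the right and rows downward; lengths in mm; the calibration is good to about 2 mm. A picture is of the moment at which its call begins: read the wrist's pose just before it. calibration takes no time and is no camera call; for the wrist camera it gives the pose at the moment of the call.
- finish_job(): hands the job in; it is judged then, once.
The state is a dict: "t": time; "q": joint angles; "joint_velocities": joint speeds; "joint_torque": joint torques, N m; "position": TCP position; "ee_rot": TCP orientation; "wrist_force": force on the tool from outside, world axes, zero at the start; "moment": the same for the moment, N m; "opening": finger opening in mm; "grasp_force": force on a finger pad.
Only numpy, scipy, OpenCV 4.12 (cv2) and the standard library are available. Lean on these libraries where they do the work, as an engineer would, in place of code of your own. Each camera call takes 0.05 s, during which the arm holds its last target. There are 200 camera calls.

## Working session

There is one attempt and no reset: what is moved stays moved. The work goes in short steps, Python scripts to look and compute and a shell command to move; the robot and the scene stay as the last step left them, time stands still between calls to the robot, and variables do not carry over. Pictures are saved under pics/ and viewed, at most 10 in all, crops included, and the job is handed in when it is done.

```bash
mkdir -p pics; ls
python3 - <<'E'
from plant import *
import cv2
for n in("scene","top"):
    cv2.imwrite(f"pics/{n}0.png",read_camera(n)[:,:,::-1])
    c=calibration(n);print(n,c)
s=observe();print(s,tcp_to_grasp)
E
```

```text
pics
scene {'camera_matrix': array([[496.43897799,   0.        , 285.79887838],
       [  0.        , 496.43897799, 208.55170073],
       [  0.        ,   0.        ,   1.        ]]), 'eye': array([  82.31160528, -479.75244669,  821.90386089]), 'rotation': array([ 0.84652048,  0.29624633, -0.15582664, -0.4139556 ])}
top {'camera_matrix': array([[537.60985479,   0.        , 282.71667348],
       [  0.        , 537.60985479, 203.64511423],
       [  0.        ,   0.        ,   1.        ]]), 'eye': array([ 342.04934118, -110.45584796, 1139.43849203]), 'rotation': array([ 0.72490466,  0.07945618, -0.07237331, -0.68041315])}
{'t': 0.1, 'q': array([ 1.22684927e+00,  3.59436059e-01,  1.51134219e+00, -1.44658582e-05,
        1.27251818e+00, -1.15098434e-01]), 'joint_velocities': array([-0.00118399, -0.00247273, -0.00257421,  0.00079151,  0.00213886,
        0.00069041]), 'joint_torque': array([-2.30655337e-05, -5.28644443e+01, -2.79351085e+01, -1.23537353e-05,
        5.08860801e-03, -3.03706815e-05]), 'position': array([135.95255493, 583.87467818, 303.12886913]), 'ee_rot': array([-1.87084760e-04,  1.14172623e-01,  9.93460561e-01, -8.31118989e-04]), 'wrist_force': array([-0.55134579, -0.22633448, -1.158026  ]), 'moment': array([-0.06398601,  0.04163903,  0.00525293]), 'grasp_force': 0.0, 'opening': 85.11120676648937} 53.900000000000006
```

View pics/scene0.png

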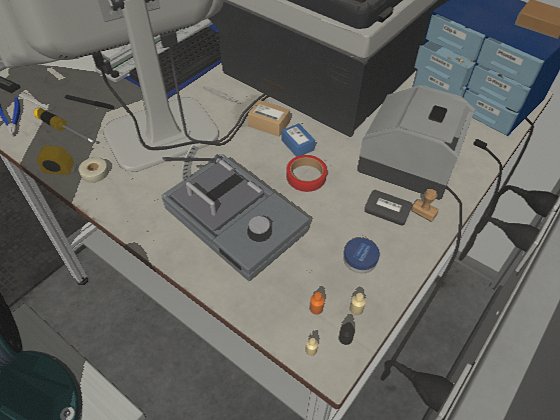

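View pics/top0.png

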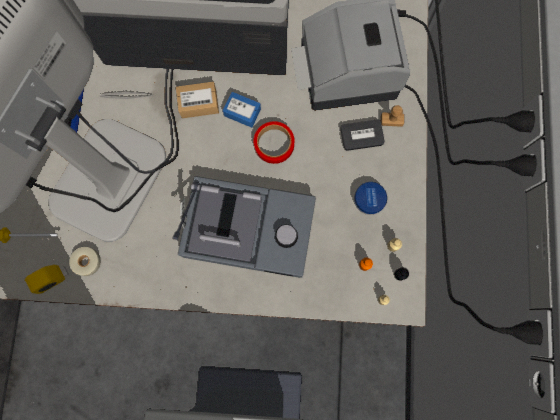

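The scene view shows the scale with the closed lid at about (220,190), its pan at (259,228), and the large brass weight at (358,302). The small weight is at (312,345). In the top view they are at (240,225), (287,235), (395,244) and (384,300). I'll zoom in for the corners and the index arm.

```bash
cat > h.py <<'E'
import numpy as np,cv2
from scipy.spatial.transform import Rotation as R
from plant import *
def rot(q): return R.from_quat(np.roll(np.array(q),-1)).as_matrix()
def proj(c,p):
    v=(np.atleast_2d(p)-c['eye'])@rot(c['rotation']); v=v*[1,-1,-1]; u=v@c['camera_matrix'].T
    return u[:,:2]/u[:,2:]
def ray(c,u):
    d=np.linalg.inv(c['camera_matrix'])@[u[0],u[1],1.]; return rot(c['rotation'])@(d*[1,-1,-1])
def onz(c,u,z):
    d=ray(c,u); return c['eye']+d*(z-c['eye'][2])/d[2]
def tri(c1,u1,c2,u2):
    d1,d2=ray(c1,u1),ray(c2,u2); A=np.c_[d1,-d2]; s=np.linalg.lstsq(A,c2['eye']-c1['eye'],rcond=None)[0]
    a,b=c1['eye']+d1*s[0],c2['eye']+d2*s[1]; return (a+b)/2,np.linalg.norm(a-b)
E
python3 - <<'E'
from h import *
t=cv2.imread('pics/top0.png');s=cv2.imread('pics/scene0.png')
a=cv2.resize(t[165:285,165:325],(800,600),interpolation=cv2.INTER_CUBIC);cv2.imwrite('pics/tz.png',a)
b=cv2.resize(s[140:280,150:320],(728,600),interpolation=cv2.INTER_CUBIC);cv2.imwrite('pics/sz.png',b)
c1,c2=calibration('top'),calibration('scene')
for n,im,c in(('top',t,c1),('scene',s,c2)):
    h=cv2.cvtColor(im,cv2.COLOR_BGR2HSV)
    m=cv2.inRange(h,(15,60,110),(35,255,255)); k,l,st,ce=cv2.connectedComponentsWithStats(m)
    for i in range(1,k):
        if st[i,4]>15: print(n,st[i],ce[i].round(1),onz(c,ce[i],25).round(0))
E
```

```text
top [176  82  43  36 813] [196.9 101. ] [805. 113.  25.]
top [382 105  23  22 331] [393.9 117.4] [ 794. -323.   25.]
top [259 126  24  11  82] [269.8 129.4] [749. -53.  25.]
top [390 238  12  14 118] [395.4 244.8] [ 512. -332.   25.]
top [ 77 255  13  12  62] [ 82.9 259.9] [440. 315.  25.]
top [ 40 273   8  10  35] [ 43.5 278.5] [396. 391.  25.]
top [380 295  10  10  70] [384.4 300.3] [ 397. -311.   25.]
scene [ 516    0   44   38 1108] [540.1  18. ] [1685. -250.   25.]
scene [248 100  42  37 717] [266.4 119.3] [797. 109.  25.]
scene [ 33 107   8  13  48] [ 36.  112.7] [467. 559.  25.]
scene [295 158  28  17 201] [308.4 163.1] [741. -57.  25.]
scene [ 87 163  12   8  60] [ 92.7 166.2] [436. 309.  25.]
scene [412 189  27  32 428] [426.3 205.4] [ 794. -323.   25.]
scene [350 293  16  22 248] [357.4 303.7] [ 510. -332.   25.]
scene [306 338  12  18 167] [311.3 346.3] [ 394. -314.   25.]
```

View pics/tz.png

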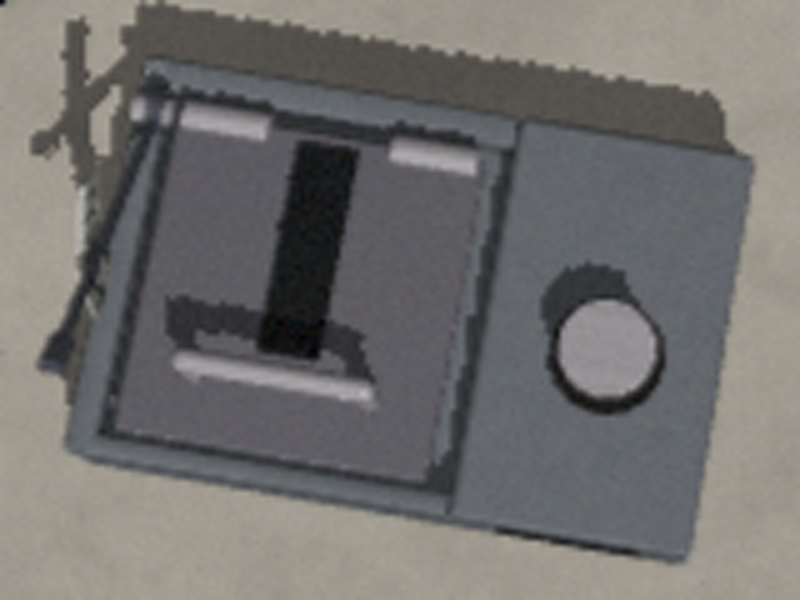

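View pics/sz.png

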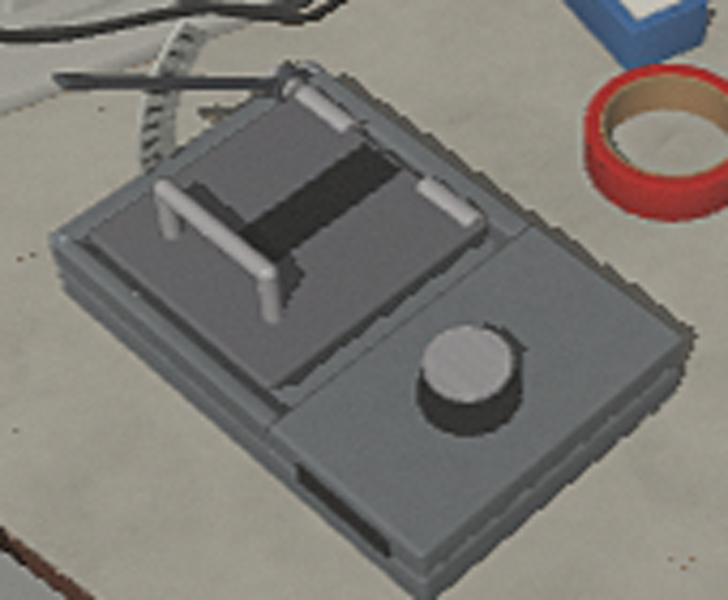

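The zoomed views show four things:
- **Housing corners:** in the top zoom they are at (148,62), (752,157), (688,562) and (70,450).
- **Pan:** centre at (607,348) in the top zoom and (468,365) in the scene zoom.
- **Handle bar:** ends at (175,360) and (372,392) in the top zoom.
- **Index arm:** it runs from the hinge to its tip at (50,362) in the top zoom and (57,80) in the scene zoom.

```bash
cat > sc.py <<'E'
from h import *
T=lambda X,Y:(165+X/5-.4,165+Y/5-.4)
S=lambda X,Y:(150+X/4.282-.4,140+Y/4.286-.4)
c1,c2=calibration('top'),calibration('scene')
W=np.array([onz(c1,T(*p),50)[:2] for p in((148,62),(752,157),(688,562),(70,450))])
L=np.array([(85,130),(85,-130),(-85,-130),(-85,130)],float)
H=(L).T@(W-W.mean(0)); yaw=np.arctan2(H[0,1]-H[1,0],H[0,0]+H[1,1]); Rz=R.from_euler('z',yaw).as_matrix()
o=np.r_[W.mean(0),0]
loc=lambda p:(np.array(p)-o)@Rz
wor=lambda p:o+Rz@np.array(p,float)
E
python3 - <<'E'
from sc import *
print('yaw',yaw,'o',o,'res',(W-o[:2]-(L@Rz[:2,:2].T)).round(1).tolist())
pt=onz(c1,T(607,348),75);ps=onz(c2,S(468,365),75)
print('pan',wor((-10,-83,75)),pt,ps,tri(c1,T(607,348),c2,S(468,365)))
print('handle',wor((-45,45,88)),onz(c1,T(273,376),93),tri(c1,T(273,376),c2,S(215,227)))
def onplane(c,u,y=119):
    e=loc(c['eye']);d=ray(c,u)@Rz; return e+d*(y-e[1])/d[1]
for c,u in((c1,T(50,362)),(c1,T(60,350)),(c2,S(57,80)),(c2,S(270,83)),):
    p=onplane(c,u);print(p.round(1),'ang',np.arctan2(p[2]-54,60-p[0]),np.hypot(p[2]-54,60-p[0]))
p,e=tri(c1,T(50,362),c2,S(57,80));p=loc(p);print('tri',p,e,np.arctan2(p[2]-54,60-p[0]))
print('W',tri(c1,(395.4,244.8),c2,(357.4,303.7)),'small',tri(c1,(384.4,300.3),c2,(311.3,346.3)))
E
```

```text
yaw -0.10379631642888679 o [529.21652577 -22.12599176   0.        ] res [[-2.1, -1.2], [-0.2, 2.4], [-0.0, 2.0], [2.3, -3.2]]
pan [ 510.67071258 -103.64318512   75.        ] [ 512.12281261 -102.79163558   75.        ] [ 509.5920495  -105.31848344   75.        ] (array([ 512.87724979, -102.64965174,   69.4908487 ]), np.float64(0.3220511855352478))
handle [489.12116766  27.29426985  88.        ] [489.86769227  27.34176405  93.        ] (array([490.61902975,  27.63249479,  89.42322868]), np.float64(0.6097163367318715))
[-60.5 119.  152.9] ang 0.6873505370179644 155.85845491333492
[-54.  119.  140.9] ang 0.6513166168427561 143.30100837718567
[-63.4 119.  146. ] ang 0.6407075352974155 153.95179380457213
[ 50.9 119.   62.1] ang 0.7228510729409238 12.181565859335645
tri [-60.29404046 122.11979332 141.9557599 ] 2.5493395690788474 0.6313425756554726
W (array([ 512.28419447, -331.74398232,   22.15002238]), np.float64(0.9646572095955981)) small (array([ 396.79731939, -312.32054667,   18.34147612]), np.float64(0.5453913912997752))
```

```bash
cat > go.py <<'E'
# usage: go.py x y z(grasp) yaw(of tool y from world y) -> shift, turn in tool axes (tool pointing down)
import sys
from h import *
s=observe();x,y,z,yaw=map(float,sys.argv[1:5]);tilt=float(sys.argv[5]) if len(sys.argv)>5 else 0
M=rot(s['ee_rot']);Rd=R.from_euler('z',yaw).as_matrix()@np.diag([-1,1,-1.])
tcp=np.array([x,y,z])-Rd[:,2]*tcp_to_grasp
print('t',s['t'],'pos',s['position'].round(1),'q',s['q'].round(2),'op',round(s['opening'],1),'gf',round(s['grasp_force'],1))
print('shift',(M.T@(tcp-s['position'])/1000).round(4),'turn',R.from_matrix(M.T@Rd).as_rotvec().round(4))
E
python3 -m crank '[[[-0.165,-0.131,0],[0,0,0],-1],[[-0.165,-0.131,0],[0,0,0],-1],[[-0.165,-0.131,0],[0,0,0],-1],[[-0.165,-0.131,0],[0,0,0],-1],[[-0.165,-0.131,0],[0,0,0],-1]]'
python3 -m crank '[[[-0.165,-0.131,0],[0,0,0],-1],[[-0.165,-0.131,0],[0,0,0],-1],[[-0.165,-0.131,0],[0,0,0],-1],[[-0.165,-0.131,0],[0,0,0],-1],[[-0.165,-0.131,0],[0,0,0],-1]]'
python3 go.py 512 -332 160 0
```

```text
t: 0.52
position: [266.1, 419.4, 303.5]
ee_rot: [-0.0, 0.114, 0.994, -0.0]
wrist_force: [0.7, -0.2, 0.7]
opening: 85.4
grasp_force: 0.0
t: 0.93
position: [395.7, 256.1, 303.8]
ee_rot: [-0.0, 0.114, 0.993, -0.0]
wrist_force: [0.9, 0.3, 0.5]
opening: 85.4
grasp_force: 0.0
t 0.9333 pos [395.7 256.1 303.8] q [ 0.43  0.17  1.78 -0.    1.19 -0.91] op 85.4 gf 0.0
shift [-0.2466 -0.5464  0.0899] turn [-2.000e-04 -3.000e-04 -2.286e-01]
```

```bash
python3 -m crank '[[[-0.082,-0.182,0],[0,0,0],-1],[[-0.082,-0.182,0],[0,0,0],-1],[[-0.082,-0.182,0],[0,0,0],-1],[[-0.082,-0.182,0],[0,0,0],-1],[[-0.082,-0.182,0],[0,0,0],-1]]'
python3 -m crank '[[[-0.082,-0.182,0],[0,0,0],-1],[[-0.082,-0.182,0],[0,0,0],-1],[[-0.082,-0.182,0],[0,0,0],-1],[[-0.082,-0.182,0],[0,0,0],-1],[[-0.082,-0.182,0],[0,0,0],-1]]'
python3 -m crank '[[[-0.082,-0.182,0.02],[0,0,-0.229],-1],[[-0.082,-0.182,0.02],[0,0,-0.229],-1],[[-0.082,-0.182,0.02],[0,0,-0.229],-1],[[-0.082,-0.182,0.02],[0,0,-0.229],-1],[[-0.082,-0.182,0.02],[0,0,-0.229],-1]]'
python3 -m crank '[[[0,0,0.06],[0,0,0],-1],[[0,0,0.06],[0,0,0],-1],[[0,0,0.06],[0,0,0],-1]]'
python3 go.py 512 -332 28 0
python3 - <<'E'
from h import *
c=calibration('wrist');im=read_camera('wrist');cv2.imwrite('pics/w1.png',im[:,:,::-1])
h=cv2.cvtColor(im,cv2.COLOR_RGB2HSV)
m=cv2.inRange(h,(15,60,110),(35,255,255)); k,l,st,ce=cv2.connectedComponentsWithStats(m)
print(c['eye'])
for i in range(1,k):
    if st[i,4]>80: print(st[i],ce[i].round(1),onz(c,ce[i],38).round(0))
E
```

```text
t: 1.35
position: [433.6, 59.5, 303.8]
ee_rot: [-0.0, 0.114, 0.993, -0.0]
wrist_force: [0.1, 0.4, 0.0]
opening: 85.2
grasp_force: 0.0
t: 1.77
position: [472.4, -136.8, 303.8]
ee_rot: [0.0, 0.115, 0.993, -0.0]
wrist_force: [1.4, 1.0, 1.1]
opening: 85.4
grasp_force: 0.0
t: 2.18
position: [510.8, -332.3, 283.2]
ee_rot: [-0.0, 0.0, 1.0, -0.0]
wrist_force: [0.9, 0.1, -0.0]
opening: 85.6
grasp_force: 0.0
t: 2.43
position: [508.1, -328.4, 218.8]
ee_rot: [-0.004, 0.001, 1.0, 0.003]
wrist_force: [-0.4, 0.2, -1.0]
opening: 85.3
grasp_force: 0.0
t 2.4333 pos [ 508.1 -328.4  218.8] q [-0.69  0.45  1.59 -0.    1.11 -2.26] op 85.3 gf 0.0
shift [-0.0049 -0.0044  0.1369] turn [ 0.0062 -0.0075 -0.0013]
[ 429.53475655 -329.76913455  288.68676808]
[290  57  27  28 433] [302.3  68.5] [ 398. -313.   38.]
[265 195  29  37 742] [277.7 213.9] [ 508. -331.   38.]
```

View pics/w1.png

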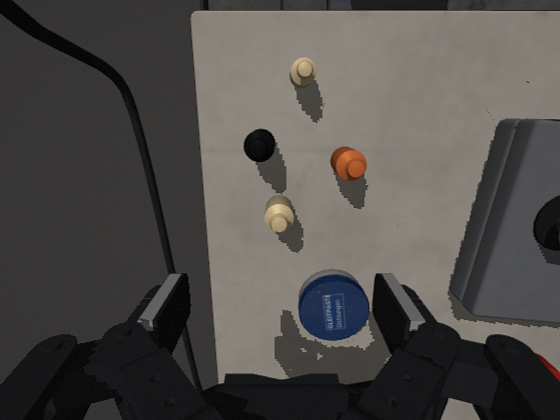

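The wrist view shows the large weight's knob at (279,224), with the black look-alike at (259,145) and the orange one at (349,160). Both are clear of the finger line, and the tin at (334,304) lies beyond it.

```bash
python3 - <<'E'
from h import *
c=calibration('wrist')
print(onz(c,(279,224.5),51), onz(c,(279,202),37))
E
python3 go.py 511 -332 28 0
```

```text
[ 515.14069719 -330.29093717   51.        ] [ 500.2633135  -330.29878255   37.        ]
t 2.4833 pos [ 509.2 -328.6  221.3] q [-0.69  0.45  1.58 -0.    1.11 -2.26] op 85.3 gf 0.0
shift [-0.0025 -0.0039  0.1394] turn [ 0.0041 -0.0051 -0.0004]
```

```bash
python3 -m crank '[[[-0.002,0.001,0.04],[0,0,0],-1],[[-0.002,0.001,0.08],[0,0,0],-1],[[-0.002,0.001,0.115],[0,0,0],-1],[[-0.002,0.001,0.141],[0,0,0],-1],[[-0.002,0.001,0.141],[0,0,0],-1]]'
python3 -m crank '[[[0,0,0],[0,0,0],1],[[0,0,0],[0,0,0],1],[[0,0,0],[0,0,0],1],[[0,0,0],[0,0,0],1],[[0,0,0],[0,0,0],1]]'
python3 -m crank '[[[0,0,0],[0,0,0],1],[[0,0,0],[0,0,0],1],[[0,0,0],[0,0,0],1],[[0,0,0],[0,0,0],1],[[0,0,0],[0,0,0],1]]'
python3 go.py 513 -331 28 0
```

```text
t: 2.9
position: [511.1, -326.5, 79.6]
ee_rot: [-0.003, -0.001, 1.0, 0.002]
wrist_force: [-0.8, 0.6, -0.6]
opening: 85.5
grasp_force: 0.0
t: 3.32
position: [513.8, -329.2, 84.8]
ee_rot: [0.001, -0.0, 1.0, -0.001]
wrist_force: [-0.7, 0.2, -0.5]
opening: 25.4
grasp_force: 0.0
t: 3.73
position: [513.8, -329.1, 85.0]
ee_rot: [0.001, -0.0, 1.0, -0.001]
wrist_force: [-0.6, 1.6, 9.5]
opening: 22.6
grasp_force: 58.4
t 3.7333 pos [ 513.8 -329.1   85. ] q [-0.68  0.63  1.68  0.    0.83 -2.25] op 22.6 gf 58.4
shift [ 0.0008 -0.0018  0.0031] turn [-0.0018  0.0023  0.0002]
```

```bash
python3 -m crank '[[[0,0,-0.03],[0,0,0],1],[[0,0,-0.06],[0,0,0],1],[[0,0,-0.1],[0,0,0],1],[[0,0,-0.14],[0,0,0],1],[[0,0,-0.14],[0,0,0],1]]'
python3 -m crank '[[[0,0.17,0],[0,0,0],1],[[0,0.17,0],[0,0,0],1],[[0,0.17,0],[0,0,0],1],[[0,0.17,0],[0,0,0],1],[[0,0.17,0],[0,0,0],1]]'
python3 -m crank '[[[0,0,0],[0,0,0],1],[[0,0,0],[0,0,0],1],[[0,0,0],[0,0,0],1]]'
python3 go.py 511.5 -104 160 0
python3 - <<'E'
from h import *
c=calibration('wrist');im=read_camera('wrist');cv2.imwrite('pics/w2.png',im[:,:,::-1])
s=observe();print(s['position'],c['eye'])
h=cv2.cvtColor(im,cv2.COLOR_RGB2HSV)
m=cv2.inRange(h,(15,60,110),(35,255,255)); k,l,st,ce=cv2.connectedComponentsWithStats(m)
for i in range(1,k):
    if st[i,4]>80: print(st[i],ce[i].round(1),onz(c,ce[i],s['position'][2]-55).round(1))
print(proj(c,s['position']+np.array([0,0,-34.])))
E
```

```text
t: 4.15
position: [516.3, -331.3, 231.7]
ee_rot: [0.005, -0.0, 1.0, -0.004]
wrist_force: [0.3, -0.4, -1.0]
opening: 22.8
grasp_force: 59.8
t: 4.57
position: [510.5, -151.9, 222.5]
ee_rot: [-0.002, -0.002, 1.0, 0.002]
wrist_force: [-0.2, 0.3, -2.7]
opening: 22.6
grasp_force: 59.9
t: 4.82
position: [513.3, -159.7, 223.1]
ee_rot: [0.0, 0.0, 1.0, -0.001]
wrist_force: [-0.2, -0.6, -1.3]
opening: 22.9
grasp_force: 60.0
t 4.8167 pos [ 513.3 -159.7  223.1] q [-0.43  0.36  1.74 -0.    1.04 -2.  ] op 22.9 gf 60.0
shift [0.0018 0.0558 0.0092] turn [-0.0011  0.0009 -0.0003]
[ 513.22849888 -160.00389006  223.04877771] [ 434.0640746  -160.67418139  292.34156549]
[ 68  48  31  21 378] [82.3 57.3] [ 415.7 -231.4  168. ]
[ 257  245   50   91 2912] [280.3 291.7] [ 510.8 -161.   168. ]
[[282.57661468 326.54096667]]
```

View pics/w2.png

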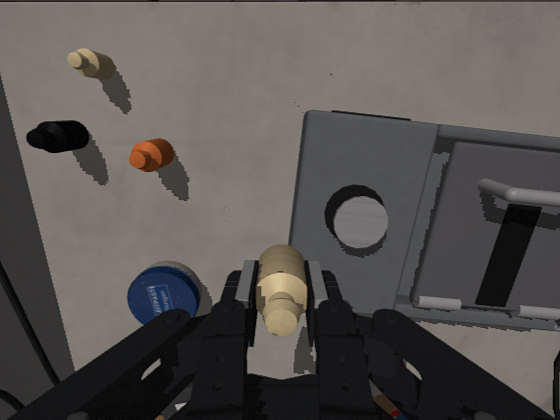

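The wrist view shows the weight held upright, with its knob top at (283,319) and the pan centre at (360.5,222.5).

Run:
```python
from h import *
c=calibration('wrist');s=observe()
im=cv2.imread('pics/w2.png');h=cv2.cvtColor(im,cv2.COLOR_BGR2HSV)
m=((h[...,2]>135)&(h[...,1]<45)).astype(np.uint8);m[:180]=0;m[260:]=0;m[:,:325]=0;m[:,395:]=0
k,l,st,ce=cv2.connectedComponentsWithStats(m);i=1+st[1:,4].argmax();print(st[i],ce[i])
pan=onz(c,ce[i],75);kn=onz(c,(283,319),s['position'][2]-34);bt=onz(c,(280.5,246),s['position'][2]-85)
print('pan',pan,'knob',kn,'bottom near edge',bt,'tcp',s['position'])
```

```text
Traceback (most recent call last):
ValueError: attempt to get argmax of an empty sequence
```

Run:
```python
from h import *
c=calibration('wrist');s=observe()
print('pan',onz(c,(360.5,222.5),75),'knob',onz(c,(283,319),s['position'][2]-34),'bottom near edge',onz(c,(280.5,246),s['position'][2]-85),'tcp',s['position'],proj(c,[512,-103.3,75]))
```

```text
pan [ 510.58287644 -103.07244757   75.        ] knob [ 509.68711816 -160.09208172  189.04877771] bottom near edge [ 501.58120549 -161.14340827  138.04877771] tcp [ 513.22849888 -160.00389006  223.04877771] [[360.03558165 224.33458351]]
```

```bash
python3 -m crank '[[[0.001,0.03,0],[0,0,0],1],[[0.001,0.057,0],[0,0,0],1],[[0.001,0.057,0],[0,0,0],1],[[0.001,0.057,0.02],[0,0,0],1],[[0.001,0.057,0.04],[0,0,0],1]]'
python3 -m crank '[[[0,0,0.01],[0,0,0],1],[[0,0,0.018],[0,0,0],1],[[0,0,0.018],[0,0,0],1],[[0,0,0.02],[0,0,0],1],[[0,0,0.02],[0,0,0],1]]'
python3 -m crank '[[[0,0,0.001],[0,0,0],1],[[0,0,0.001],[0,0,0],1],[[0,0,0.001],[0,0,0],1]]'
python3 go.py 512 -103 131 0
```

```text
t: 5.28
position: [513.5, -103.1, 183.6]
ee_rot: [0.002, 0.0, 1.0, -0.001]
wrist_force: [-0.8, 0.1, -2.2]
opening: 22.2
grasp_force: 60.1
t: 5.7
position: [512.3, -102.1, 163.3]
ee_rot: [0.0, 0.0, 1.0, -0.0]
wrist_force: [0.1, 0.1, -2.0]
opening: 22.3
grasp_force: 60.1
t: 5.95
position: [512.1, -101.7, 162.4]
ee_rot: [0.0, -0.0, 1.0, -0.0]
wrist_force: [1.5, -1.1, -2.7]
opening: 22.7
grasp_force: 60.1
t 5.95 pos [ 512.1 -101.7  162.4] q [-0.33  0.42  1.83 -0.    0.89 -1.9 ] op 22.7 gf 60.1
shift [ 0.0001 -0.0014 -0.0225] turn [-0.0004  0.0009  0.0003]
```

```bash
python3 -m crank '[[[0,-0.001,0.001],[0,0,0],1],[[0,-0.001,0.001],[0,0,0],1],[[0,-0.001,0.001],[0,0,0],1]]'
python3 -m crank '[[[0,0,0.001],[0,0,0],1],[[0,0,0.001],[0,0,0],1],[[0,0,0.001],[0,0,0],1]]'
python3 -m crank '[[[0,0,0.001],[0,0,0],1],[[0,0,0.001],[0,0,0],1],[[0,0,0.001],[0,0,0],1]]'
```

```text
t: 6.2
position: [511.9, -102.6, 161.0]
ee_rot: [0.0, -0.0, 1.0, -0.0]
wrist_force: [-0.1, -0.2, -1.8]
opening: 22.2
grasp_force: 60.1
t: 6.45
position: [512.0, -102.6, 160.1]
ee_rot: [0.0, -0.0, 1.0, -0.0]
wrist_force: [-1.3, 0.1, 1.1]
opening: 22.3
grasp_force: 60.4
t: 6.7
position: [512.0, -102.6, 160.0]
ee_rot: [0.0, -0.0, 1.0, -0.0]
wrist_force: [-2.5, 1.0, 11.7]
opening: 22.5
grasp_force: 61.6
```

Contact. I'll back off 1 mm, open slowly, then rise.

```bash
python3 -m crank '[[[0,0,-0.001],[0,0,0],1],[[0,0,-0.001],[0,0,0],1],[[0,0,-0.001],[0,0,0],0.2],[[0,0,-0.001],[0,0,0],0.1],[[0,0,-0.001],[0,0,0],0]]'
python3 -m crank '[[[0,0,0],[0,0,0],-0.2],[[0,0,0],[0,0,0],-0.4],[[0,0,0],[0,0,0],-0.4],[[0,0,0],[0,0,0],-0.4],[[0,0,0],[0,0,0],-0.4]]'
python3 -m crank '[[[0,0,-0.03],[0,0,0],-0.4],[[0,0,-0.06],[0,0,0],-0.4],[[0,0,-0.1],[0,0,0],-0.4],[[0,0,-0.1],[0,0,0],-0.4],[[0,0,-0.1],[0,0,0],-0.4]]'
python3 - <<'E'
from h import *
im=read_camera('top')[:,:,::-1];im2=read_camera('scene')[:,:,::-1]
cv2.imwrite('pics/s1.png',im2);cv2.imwrite('pics/t1.png',im)
c=calibration('wrist');w=read_camera('wrist')[:,:,::-1];cv2.imwrite('pics/w3.png',w)
print(observe()['position'],proj(c,[[511.5,-103.3,126],[511.5,-103.3,75]]))
cv2.imwrite('pics/m1.png',np.hstack([cv2.resize(im2[150:290,160:300],(400,400)),cv2.resize(w[150:420,150:420],(400,400))]))
E
```

```text
t: 7.12
position: [511.9, -102.6, 159.8]
ee_rot: [-0.0, -0.0, 1.0, -0.0]
wrist_force: [0.7, -0.0, 0.1]
opening: 42.7
grasp_force: 0.0
t: 7.53
position: [511.8, -102.6, 159.9]
ee_rot: [-0.0, -0.0, 1.0, -0.0]
wrist_force: [-0.0, -0.6, 0.5]
opening: 59.5
grasp_force: 0.0
t: 7.95
position: [513.4, -103.1, 262.4]
ee_rot: [0.003, -0.0, 1.0, -0.001]
wrist_force: [0.5, -0.3, -0.5]
opening: 59.7
grasp_force: 0.0
[ 510.96872459 -102.28304195  258.83501227] [[280.79601537 233.55606246]
 [280.7911964  211.41358477]]
```

View pics/m1.png

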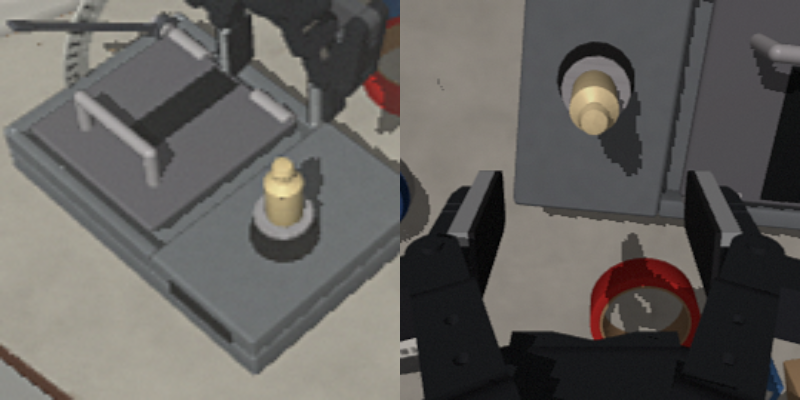

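The weight stands upright and centred on the pan: its knob is at (594,122) in the montage, against a predicted (594,124). Next I move over the handle, turned so the fingers close across the bar.

```bash
python3 -m crank '[[[0.022,0.13,0],[0,0,0.6],-0.4],[[0.022,0.13,0],[0,0,0.6],-0.4],[[0.022,0.13,0],[0,0,0.6],-0.4],[[0.022,0.13,0],[0,0,0.6],-0.4],[[0.022,0.13,0],[0,0,0.6],-0.4]]'
python3 -m crank '[[[0,0,0],[0,0,0.6],-0.4],[[0,0,0],[0,0,0.6],-0.4],[[0,0,0],[0,0,0.6],-0.4],[[0,0,0],[0,0,0.6],-0.4],[[0,0,0],[0,0,0.6],-0.4]]'
python3 -m crank '[[[0,0,0],[0,0,0.475],-0.4],[[0,0,0],[0,0,0.475],-0.4],[[0,0,0],[0,0,0.475],-0.4],[[0,0,0],[0,0,0.475],-0.4],[[0,0,0],[0,0,0.475],-0.4]]'
python3 go.py 490 27.5 90 -1.675
python3 - <<'E'
from h import *
c=calibration('wrist');w=read_camera('wrist')[:,:,::-1];cv2.imwrite('pics/w4.png',w);print(c)
E
```

```text
t: 8.52
position: [487.3, 30.9, 258.0]
ee_rot: [-0.003, 0.292, 0.956, 0.0]
wrist_force: [-0.1, -0.2, 0.4]
opening: 59.9
grasp_force: 0.0
t: 8.93
position: [488.7, 27.6, 258.1]
ee_rot: [-0.002, 0.563, 0.826, -0.001]
wrist_force: [-0.2, -0.4, -0.0]
opening: 59.8
grasp_force: 0.0
t: 9.35
position: [488.8, 27.5, 258.3]
ee_rot: [-0.001, 0.741, 0.672, -0.001]
wrist_force: [0.2, 0.6, -0.4]
opening: 59.8
grasp_force: 0.0
t 9.35 pos [488.8  27.5 258.3] q [-0.08  0.25  1.8  -0.    1.09  0.01] op 59.8 gf 0.0
shift [1.000e-04 1.600e-03 1.144e-01] turn [-0.0035  0.0001  0.0061]
{'camera_matrix': array([[316.65960453,   0.        , 280.99400529],
       [  0.        , 316.65960453, 214.64703656],
       [  0.        ,   0.        ,   1.        ]]), 'eye': array([496.35924942, 104.84190851, 327.52433015]), 'rotation': array([ 0.98673272, -0.15502903,  0.00873393, -0.04741584])}
```

View pics/w4.png

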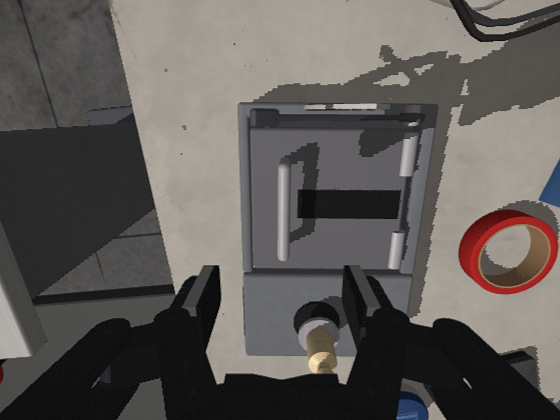

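The wrist view shows the bar from (284,163) to (283,261), upright in the image, so the fingers are square to it. The index arm is at row 117.

Run:
```python
from h import *
c=calibration('wrist');print(onz(c,(283.7,212),89),onz(c,(284,163),89),onz(c,(283,261),89))
```

```text
[490.86428636  30.29138053  89.        ] [494.49800202  68.75731475  89.        ] [486.51899577 -12.17160675  89.        ]
```

```bash
python3 -m crank '[[[0,0.002,0.04],[0,0,0],-0.4],[[0,0.002,0.08],[0,0,0],-0.4],[[0,0.002,0.1],[0,0,0],-0.4],[[0,0.002,0.114],[0,0,0],-0.4],[[0,0.002,0.114],[0,0,0],-0.4]]'
python3 -m crank '[[[0,0,0],[0,0,0],-0.4],[[0,0,0],[0,0,0],0.3],[[0,0,0],[0,0,0],0.6],[[0,0,0],[0,0,0],1],[[0,0,0],[0,0,0],1]]'
python3 -m crank '[[[0,0,0],[0,0,0],1],[[0,0,0],[0,0,0],1],[[0,0,0],[0,0,0],1],[[0,0,0],[0,0,0],1],[[0,0,0],[0,0,0],1]]'
python3 go.py 490 27.5 90 -1.675
```

```text
t: 9.82
position: [489.1, 27.4, 142.4]
ee_rot: [-0.003, 0.739, 0.674, -0.003]
wrist_force: [-0.0, -0.4, -0.1]
opening: 59.9
grasp_force: 0.0
t: 10.23
position: [491.5, 27.3, 146.7]
ee_rot: [-0.0, 0.74, 0.673, -0.0]
wrist_force: [-18.7, 2.0, 9.5]
opening: 11.6
grasp_force: 9.6
t: 10.65
position: [490.3, 27.4, 146.7]
ee_rot: [-0.001, 0.74, 0.673, -0.001]
wrist_force: [-5.2, 0.2, 9.1]
opening: 7.6
grasp_force: 58.6
t 10.65 pos [490.3  27.4 146.7] q [-0.08  0.42  1.91 -0.    0.82  0.01] op 7.6 gf 58.6
shift [ 0.0001 -0.0003  0.0028] turn [-0.0024  0.0001  0.0098]
```

```bash
python3 -m crank '[[[0,0.0058,-0.0061],[0.06,0,0],1],[[0,0.0118,-0.0119],[0.12,0,0],1],[[0,0.0183,-0.0173],[0.18,0,0],1],[[0,0.025,-0.0223],[0.24,0,0],1],[[0,0.0321,-0.0269],[0.3,0,0],1]]'
python3 -m crank '[[[0,0,0],[0,0,0],1],[[0,0,0],[0,0,0],1]]'
python3 go.py 490 27.5 90 -1.675
```

```text
t: 11.07
position: [522.1, 24.3, 173.2]
ee_rot: [-0.113, 0.731, 0.665, -0.103]
wrist_force: [-2.9, -0.7, -6.1]
opening: 7.4
grasp_force: 59.0
t: 11.23
position: [521.6, 24.3, 172.3]
ee_rot: [-0.113, 0.731, 0.665, -0.103]
wrist_force: [-5.4, 0.3, -1.6]
opening: 7.6
grasp_force: 59.9
t 11.2333 pos [521.6  24.3 172.3] q [-0.09  0.53  1.63  0.    1.29  0.01] op 7.6 gf 59.9
shift [ 0.0002 -0.0217  0.0367] turn [-0.3067  0.0018  0.0097]
```

Forces are low, so I repeat the same increment.

```bash
python3 -m crank '[[[0,0.0058,-0.0061],[0.06,0,0],1],[[0,0.0118,-0.0119],[0.12,0,0],1],[[0,0.0183,-0.0173],[0.18,0,0],1],[[0,0.025,-0.0223],[0.24,0,0],1],[[0,0.0321,-0.0269],[0.3,0,0],1]]'
python3 -m crank '[[[0,0.0048,-0.0051],[0.05,0,0],1],[[0,0.0048,-0.0051],[0.05,0,0],1],[[0,0.0048,-0.0051],[0.05,0,0],1]]'
python3 go.py 490 27.5 90 -1.675
python3 - <<'E'
from h import *
a=read_camera('scene')[:,:,::-1];cv2.imwrite('pics/s2.png',a);w=read_camera('wrist')[:,:,::-1];cv2.imwrite('pics/w5.png',w)
cv2.imwrite('pics/m2.png',np.hstack([cv2.resize(a[110:250,140:280],(400,400),interpolation=cv2.INTER_CUBIC),cv2.resize(w[:,70:490],(400,400))]))
E
```

```text
t: 11.65
position: [560.5, 20.4, 189.4]
ee_rot: [-0.221, 0.706, 0.642, -0.202]
wrist_force: [-6.6, -1.0, -3.8]
opening: 7.6
grasp_force: 60.5
t: 11.9
position: [566.6, 19.8, 190.3]
ee_rot: [-0.239, 0.7, 0.637, -0.218]
wrist_force: [-8.4, -0.2, -0.3]
opening: 7.5
grasp_force: 60.9
t 11.9 pos [566.6  19.8 190.3] q [-0.09  0.73  1.3   0.    1.77  0.01] op 7.5 gf 60.9
shift [ 0.0005 -0.0325  0.0838] turn [-0.6586  0.0041  0.0094]
```

View pics/m2.png

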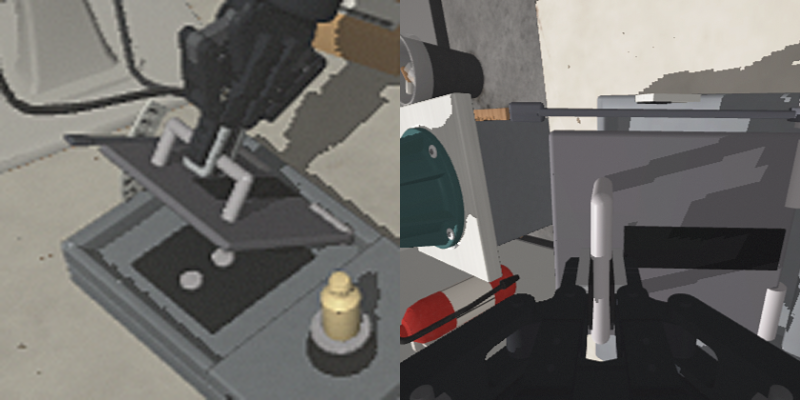

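The lid is up. In the left half its left edge runs nearly in line with the arm, whose tip is at (67,138). The weight still stands upright on the pan. I'll take one close zoom to compare the slopes by measurement.

Run:
```python
from sc import *
a=cv2.imread('pics/s2.png')
cv2.imwrite('pics/z2.png',cv2.resize(a[150:210,155:275],(800,400),interpolation=cv2.INTER_CUBIC))
s=observe();b=s['position']+rot(s['ee_rot'])[:,2]*58.7
p=loc(b);print(p,'lid by tcp',np.arctan2(p[2]-54,60-p[0])-np.arctan2(34,105),np.hypot(p[2]-54,60-p[0]))
p=loc(np.array([490.3,27.4,88]));print('start',p,np.arctan2(p[2]-54,60-p[0]),np.arctan2(34,105))
```

```text
[ -3.09136021  45.15115926 143.93269916] lid by tcp 0.6458829658418472 109.85631575411871
start [-43.83846684  45.22729997  88.        ] 0.31642966425165303 0.3131547775706915
```

View pics/z2.png

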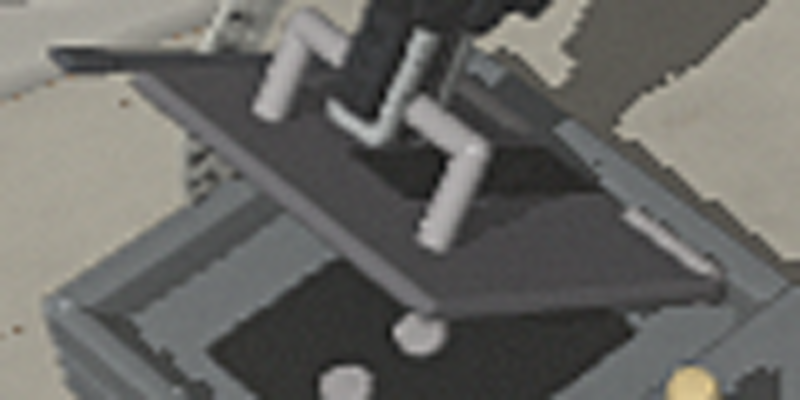

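The zoom shows the lid's front top edge from (140,75) to (432,303), and the index arm's tip end at about (52,57), just beyond the left corner.

Run:
```python
from sc import *
Z=lambda X,Y:(155+X/6.667-.4,150+Y/6.667-.4)
def f(n,u,y):
    e=loc(c2['eye']);d=ray(c2,u)@Rz;p=e+d*(y-e[1])/d[1]
    print(n,p.round(1),'ang',np.arctan2(p[2]-54,60-p[0]).round(3),'r',np.hypot(p[2]-54,60-p[0]).round(1))
f('lidL',Z(140,75),110);f('lidR',Z(432,303),-20);f('closedL',S(90,232),110);f('closedR',S(275,388),-20)
f('tip',Z(52,57),119);f('tip top',Z(55,48),119);f('arm mid',Z(190,63),119)
```

```text
lidL [-43.1 110.  130.8] ang 0.64 r 128.6
lidR [-45.4 -20.  137. ] ang 0.667 r 134.1
closedL [-70.4 110.   56. ] ang 0.015 r 130.4
closedR [-69.2 -20.   53.4] ang -0.005 r 129.2
tip [-64.4 119.  147. ] ang 0.642 r 155.4
tip top [-62.8 119.  149.5] ang 0.661 r 155.6
arm mid [-20.5 119.  113.1] ang 0.633 r 99.8
```

The lid measures 0.63–0.67 and the arm 0.63–0.69, so they are in line within tolerance. I'll let it settle and hand in.

```bash
python3 -m crank '[[[0,0,0],[0,0,0],1],[[0,0,0],[0,0,0],1],[[0,0,0],[0,0,0],1],[[0,0,0],[0,0,0],1],[[0,0,0],[0,0,0],1]]'
python3 -c "
from plant import *
print(abs(observe()['joint_velocities']).max());print(finish_job())"
```

```text
t: 12.42
position: [566.6, 19.8, 190.5]
ee_rot: [-0.238, 0.7, 0.637, -0.217]
wrist_force: [-7.2, -1.8, -1.9]
opening: 7.4
grasp_force: 60.9
0.002257404225576688
the job is handed in; nothing more can be done
None
```

I handed the job in at about 12.4 s with the large brass weight upright and released on the pan and the gripper holding the lid still at about 0.65 rad, against an index arm I measured at 0.63–0.69 rad; the judge's verdict was not shown.

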